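# Lock a bayonet test plug into a harness test bench

## Robot

A 6-joint arm with a two-finger parallel gripper is mounted at the origin on the work surface. World frame = base frame: x ahead of the robot, y to its left, z up, the work surface at z = 0. Lengths are in mm, angles in rad, forces in N, time in s.
With the tool pointing down it reaches from about 400 to 825 mm from the base axis. Payload 7 kg.
Tool frame: the origin (TCP) lies at the very end of the fingers, on their centre line; the grasp point (between the pads) lies 19 mm behind it; z points along the fingers, y is the direction in which the jaws open and shut (so a half turn about z gives the same grasp; the last joint's range is limited). The gripper opens to 88 mm and grips with 3 to 60 N. Pads are 19 mm wide; open, the fingers measure 130 mm over their backs; the gripper's body (78 mm by 193 mm) begins 47 mm behind the grasp point.
Start: joints at [0.288, 0.359, 0.012, 0, -1.224, -0.288], TCP at [674.978, -0.019, 226.561] pointing down, gripper open.
Joint ranges: [-3.07, 3.07], [-1.43, 2.12], [-1.02, 1.25], [-3.03, 1.67], [-3.05, -0], [-3.03, 3.03]. Speed limits (rad/s): [2.39, 2.39, 3.01, 3.14, 3.14, 3.14].

## Interface

Orientations are given as a unit quaternion [x, y, z, w].
In Python, from plant import bot gives the robot as it stands. Calls block until the motion is done:
- bot.move_ptp(position, orientation): joint-space move of the TCP to a pose.
- bot.line_to(position, velocity=150, ori=None): straight line of the TCP; ori=None keeps the orientation; velocity is the mean speed in mm/s.
- bot.move_joints(angles): joint-space move.
- bot.move_gripper(opening, force=None): finger opening in mm; force is the grip in N (None keeps the last); returns when the fingers have stopped.
- bot.pause(seconds).
- bot.solve_ik(position, orientation): joint angles nearest the present ones, or None.
- bot.read_state(): the state.
- bot.camera(name): name is "scene" or "side" or "wrist"; returns the picture (480x640x3 uint8, red, green, blue); there is no depth.
- bot.get_calibration(name): a dict with "fx", "fy", "cx", "cy" (pixels), "view" (4x4, takes a point from world to camera coordinates); the wrist camera has in their place "T_tool_cam" (4x4, takes a point from camera to tool coordinates, whose origin is the TCP and whose axes are the flange's). Camera axes: x right, y up, looking along -z (the intrinsics and any distortion apply to the point x, -y, -z); pixel columns grow to the right and rows downward; lengths in mm; the calibration is good to about 2 mm. The wrist camera is an equidistant fisheye: a pixel r from the principal point sees the ray r / f radians off the axis. A picture is of the moment at which its call begins: read the wrist's pose just before it. get_calibration takes no time and is no camera call.
A pose or a line that the arm cannot do raises bot.Unreachable and nothing moves.
- bot.close_job(): hands the job in, once; it reports no verdict.
The state is a dict: "t": time; "joint_pos": joint angles; "qvel": joint speeds; "tau": joint torques, N m; "tcp_pos": TCP position; "eef_rot": TCP orientation; "contact_force": force on the tool from outside, world axes, zero at the start; "moment": the same for the moment, N m; "width": finger opening in mm.
Only numpy, scipy, OpenCV 4.12 (cv2) and the standard library are available. Lean on these libraries where they do the work, as an engineer would, in place of code of your own. Each camera call takes 0.05 s, during which the arm holds its last target. There are 200 camera calls.

## Task

Take the two-lugged bayonet test plug out of its parking block and lock it in the round socket of the black test panel: lugs into the slots, push it in against the spring, twist about a quarter turn clockwise (seen from above) and let the spring bring it up into its locked position, then let go. Do it gently: the socket must never be pressed harder than 30 N, and leave the other things on the bench where they are.

Things in the scene. Friction and masses are not known exactly. Their poses are not given: they have to be found in the camera images.
- plug_grip (a point): Centre of the cream handle of the loose bayonet plug (0.11 to 0.23 kg), which stands upright, nose down. The handle is 46 mm (x) by 24 mm (y) by 46 mm high; z is the plug's axis, up; this point is 61 mm above the underside of the nose. x is also the line of its two lugs; a half turn about z changes nothing. Below the handle is a round flange, 48 mm across, 34 to 38 mm above the nose underside.
- plug_nose (a point): Centre of the flat underside of the plug's nose, same axes as plug_grip, 61 mm below it. The steel shaft is 30 mm in diameter, tapering to 25 mm over the lowest 3 mm. At the start the nose stands on the bench in the 52 mm square pocket of a black parking block, 80 mm wide and 12 mm high.
- plug_lug (a point): Middle of the lug on the plug's +x side; the other is opposite, on -x. The lugs stick out of the shaft to 21 mm from the axis, are 7 mm wide and span 4 to 9 mm above the nose underside.
- plug: The loose bayonet plug as a whole; its origin and axes are those of plug_nose. The 30 N limit adds up the forces of all its contacts with the socket, sideways ones too; once turned and released from full depth the damped spring lifts it by itself.
- panel: The fixed black test panel, a box 140 x 140 x 40 mm high; origin at the centre of its underside, under the socket. In a 58 mm square cut-out in its top is the round aluminium bayonet socket, 54 mm across, bore 33 mm. The socket floats: its rim stands 4 to 20 mm above the panel's top, differs each time, is not reported and must be felt.
- mouth (a point): Point on the socket's axis at the height of the panel's top (the rim is 4 to 20 mm higher); x is the line of the two slots, z up. A brass pad on a spring fills the middle of the bore, its free top 10 mm below the rim. It starts to yield at about 6 N, takes 0.7 N more per mm and is damped (1.5 N more at 15 mm/s). Locked, the nose is 15 mm below the rim.
- slot (a point): Middle of the slot on the panel's +x side, 20 mm from the axis, at panel-top height; the other is opposite. The slots are about 13 mm wide, reach 23 mm from the axis and pass through a lip 10 mm thick. Lugs that miss them sit on the rim, the nose only 4 mm below it. The lugs clear the lip 9 mm after the nose first touches the pad (about 12.5 N); after 11 mm (14 N) the nose meets a hard floor.
- lock (a point): Direction where the +x lug ends, 20 mm from the axis at panel-top height: 80 degrees (1.40 rad) clockwise from the slot, seen from above. Here the lip has a pocket underneath, about 5 degrees wider each way than the lug; the spring lifts the lugs 4 mm into it and a solid stop lies just past it. Turning the other way is blocked.
- slim_plug_mid (a point): Bystander: a thinner plug without lugs, standing upright on a round foot 36 mm in diameter, 64 mm high, with a cream handle 30 x 18 mm; this point is 32 mm up its axis.
- adapter_mid (a point): Bystander: a cream block 56 x 46 x 34 mm with a 22 mm steel post on top, 64 mm high in all; this point is 17 mm up.
- clip_mid (a point): Bystander: a small black connector 34 x 30 x 14 mm lying on the bench; this point is its centre.
- driver_grip (a point): Bystander: the handle of a screwdriver 180 mm long lying on the bench.
There are look-alikes about, which are no part of the job. Leave any blue or turquoise look-alike of the plug alone.

How it is judged:
By the outcome, as a careful person would: the job done as asked, in the order asked, and still so for the second after the job is handed in, with the robot touching nothing.
It also fails if it takes over 64 s, if anything falls off the work surface, if the arm or the gripper's body presses on something with over 40 N, if the wrist force passes 120 N, or if a joint passes its speed limit or range.

## Working session

There is one attempt and no reset: what is moved stays moved. The work goes in short steps, each a Python script; the robot and the scene stay as the last script left them, time stands still between calls to the robot, and variables do not carry over. Pictures are saved under pics/ and viewed, about 8 in all and at most 12, crops included, and the job is handed in when it is done.

```bash
ls; mkdir -p pics; python3 - <<'E'
from plant import bot
import cv2,numpy as np
np.set_printoptions(precision=4,suppress=True)
s=bot.read_state();print(s)
for n in("scene","side","wrist"):
    print(n,bot.get_calibration(n))
    cv2.imwrite(f"pics/{n}0.png",bot.camera(n)[:,:,::-1])
E
```

```text
pics
{'t': 0.0, 'joint_pos': array([ 0.2881,  0.3594,  0.011 , -0.0004, -1.2241, -0.2881]), 'qvel': array([-0.0014,  0.0016,  0.0012, -0.0014,  0.0007, -0.0012]), 'tau': array([ -0.0008, -58.2727,  29.3058,   6.9975,   0.0069,  -0.0002]), 'tcp_pos': array([674.4978,  -0.0184, 225.6276]), 'eef_rot': array([-0.7071,  0.7071,  0.0005, -0.0006]), 'contact_force': array([-0.5409,  0.8111, -0.4784]), 'moment': array([-0.0246,  0.0136,  0.0512]), 'width': 87.64338444344476}
scene {'fx': 504.0783969785755, 'fy': 504.0783969785755, 'cx': 312.71198561490155, 'cy': 238.52863797827052, 'view': array([[   -0.2865,     0.958 ,    -0.016 ,   113.7131],
       [   -0.6416,    -0.1794,     0.7458,   342.9697],
       [    0.7116,     0.2239,     0.666 , -1462.1264],
       [    0.    ,     0.    ,     0.    ,     1.    ]])}
side {'fx': 481.6200085808932, 'fy': 481.6200085808932, 'cx': 319.2368841928903, 'cy': 232.14145111719773, 'view': array([[   0.9089,   -0.4169,    0.0003, -507.1677],
       [   0.2884,    0.6292,    0.7217, -240.4439],
       [  -0.3011,   -0.6559,    0.6922, -651.3858],
       [   0.    ,    0.    ,    0.    ,    1.    ]])}
wrist {'fx': 371.64829954431775, 'fy': 371.64829954431775, 'cx': 316.8064846628969, 'cy': 237.32344190038845, 'T_tool_cam': array([[  -0.0002,    0.9531,    0.3026,   82.6277],
       [   1.    ,    0.0001,    0.0003,    1.2163],
       [   0.0002,    0.3026,   -0.9531, -157.5293],
       [   0.    ,    0.    ,    0.    ,    1.    ]])}
```

View pics/scene0.png

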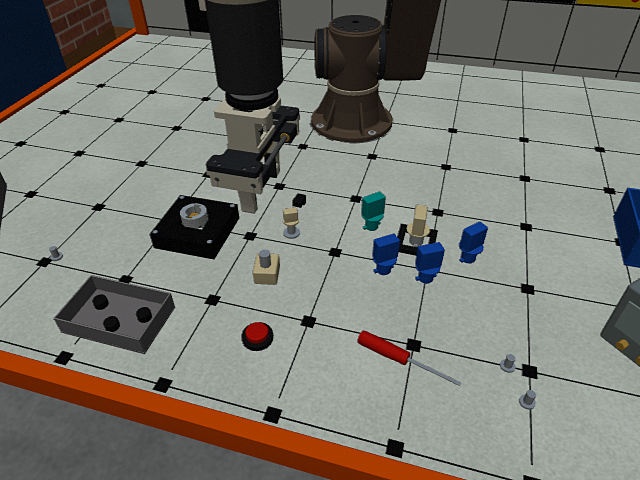

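View pics/wrist0.png

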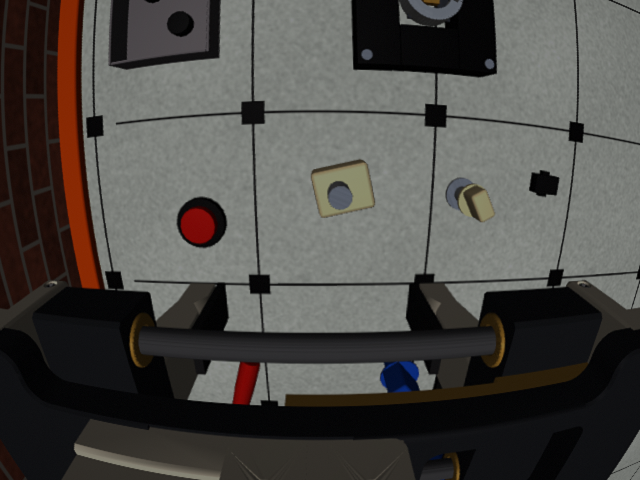

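The scene picture shows the panel at (195,225), with its socket at (194,214). The cream plug is at (419,218) in its block, with blue and turquoise look-alikes around it. The wrist picture shows the panel at the top edge, (425,10).

```bash
cat > h.py <<'E'
from plant import bot
import cv2,numpy as np
from scipy.spatial.transform import Rotation as R
np.set_printoptions(precision=3,suppress=True)
def ray(name,u,v,st=None):
    c=bot.get_calibration(name)
    x,y=(u-c['cx'])/c['fx'],(v-c['cy'])/c['fy']
    if name=='wrist':
        r=np.hypot(x,y); k=np.sin(r)/r if r>1e-9 else 1
        d=np.array([x*k,-y*k,-np.cos(r)])
        W=np.eye(4);W[:3,:3]=R.from_quat(st['eef_rot']).as_matrix();W[:3,3]=st['tcp_pos']
        T=W@c['T_tool_cam']
    else:
        d=np.array([x,-y,-1.]);T=np.linalg.inv(c['view'])
    return T[:3,3],T[:3,:3]@d
def pt(name,u,v,z,st=None):
    o,d=ray(name,u,v,st);return o+d*(z-o[2])/d[2]
def proj(name,P,st=None):
    c=bot.get_calibration(name);P=np.append(P,1)
    if name=='wrist':
        W=np.eye(4);W[:3,:3]=R.from_quat(st['eef_rot']).as_matrix();W[:3,3]=st['tcp_pos']
        p=np.linalg.inv(W@c['T_tool_cam'])@P
        q=np.array([p[0],-p[1],-p[2]]);r=np.arctan2(np.hypot(q[0],q[1]),q[2]);n=np.hypot(q[0],q[1])
        return np.array([c['cx']+c['fx']*r*q[0]/n,c['cy']+c['fy']*r*q[1]/n])
    p=c['view']@P
    return np.array([c['cx']+c['fx']*p[0]/-p[2],c['cy']-c['fy']*p[1]/-p[2]])
def quat(a):
    "tool down, jaw (y) axis at world angle a"
    y=np.array([np.cos(a),np.sin(a),0]);z=np.array([0,0,-1.])
    return R.from_matrix(np.c_[np.cross(y,z),y,z]).as_quat()
E
python3 - <<'E'
from h import *
print(pt('scene',194,213,50),pt('scene',420,213,61),quat(np.pi))
for n,p in dict(slim=(291,221,32),adapter=(266,262,34),turq=(373,205,61),b1=(385,247,61),b2=(429,256,61),b3=(473,237,61)).items(): print(n,pt('scene',*p))
i=cv2.imread('pics/scene0.png')
a=cv2.resize(i[180:290,355:495],None,fx=4.2,fy=4.2,interpolation=cv2.INTER_CUBIC)
cv2.imwrite('pics/c1.png',a)
E
```

```text
[ 567.299 -211.905   50.   ] [453.336 249.629  61.   ] [-0.707  0.707  0.     0.   ]
slim [516.822 -11.981  32.   ]
adapter [650.456 -18.491  34.   ]
turq [452.853 150.771  61.   ]
b1 [575.132 199.17   61.   ]
b2 [577.477 283.116  61.   ]
b3 [500.441 358.946  61.   ]
```

View pics/c1.png

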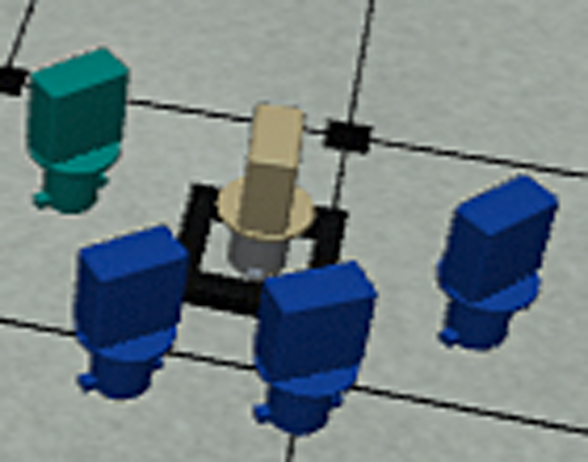

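View pics/side0.png

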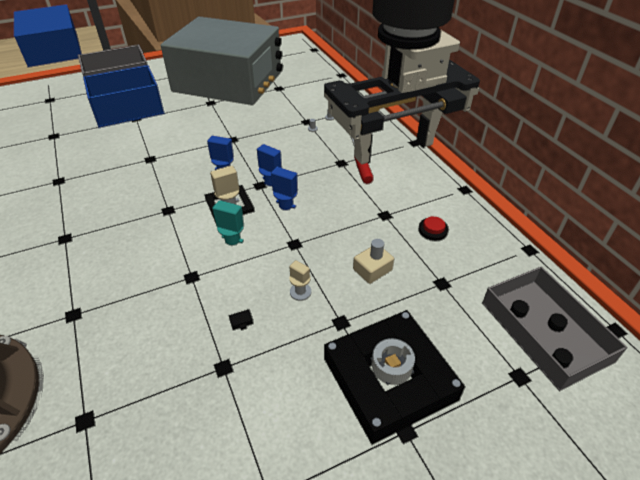

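The crop shows the cream plug's handle running away from the camera, roughly along world x, with its flange at crop (266,207). The side picture shows the socket at (393,361) and slots visible in the ring. Next I take closer wrist looks at the panel and then at the plug.

```bash
python3 - <<'E'
from h import *
for nm,P in(('plug',[453,250,230]),('panel',[567,-212,230])):
    for a in np.arange(-180,180,30):
        q=bot.solve_ik(P,quat(np.radians(a)));print(nm,a,None if q is None else np.array(q))
def snap(n,P,a):
    bot.move_ptp(P,quat(a));bot.pause(.25);s=bot.read_state();im=bot.camera('wrist')[:,:,::-1]
    cv2.imwrite(f'pics/{n}.png',im);np.savez(n,tcp_pos=s['tcp_pos'],eef_rot=s['eef_rot']);print(n,s['t'],s['tcp_pos'])
    return im
a=snap('wpanel',[567,-212,230],np.pi)
b=snap('wplug',[453,250,230],np.pi/2)
s=np.load('wpanel.npz');p=proj('wpanel'[0:0]+'wrist',np.array([567,-212,50]),s);print(p)
t=np.load('wplug.npz');q=proj('wrist',np.array([453,250,61]),t);print(q)
o=[]
for im,c in((a,p),(b,q)):
    x,y=int(c[0])-80,int(c[1])-100;x=max(0,min(x,480));y=max(0,min(y,280));o.append(cv2.resize(im[y:y+200,x:x+160],(400,500),interpolation=cv2.INTER_CUBIC));print(x,y)
cv2.imwrite('pics/pair.png',np.hstack(o))
E
```

```text
plug -180 [ 0.884  0.096 -0.326  0.    -1.149 -0.884]
plug -150 [ 0.884  0.096 -0.326  0.    -1.149 -0.36 ]
plug -120 [ 0.884  0.096 -0.326  0.    -1.149  0.163]
plug -90 [ 0.884  0.096 -0.326  0.    -1.149  0.687]
plug -60 [ 0.884  0.096 -0.326  0.    -1.149  1.21 ]
plug -30 [ 0.884  0.096 -0.326  0.    -1.149  1.734]
plug 0 [ 0.884  0.096 -0.326  0.    -1.149  2.258]
plug 30 [ 0.884  0.096 -0.326  0.    -1.149  2.781]
plug 60 [ 0.884  0.096 -0.326  0.    -1.149 -2.978]
plug 90 [ 0.884  0.096 -0.326  0.    -1.149 -2.455]
plug 120 [ 0.884  0.096 -0.326  0.    -1.149 -1.931]
plug 150 [ 0.884  0.096 -0.326  0.    -1.149 -1.408]
panel -180 [-0.035  0.243 -0.143  0.    -1.184  0.035]
panel -150 [-0.035  0.243 -0.143  0.    -1.184  0.559]
panel -120 [-0.035  0.243 -0.143  0.    -1.184  1.083]
panel -90 [-0.035  0.243 -0.143  0.    -1.184  1.606]
panel -60 [-0.035  0.243 -0.143  0.    -1.184  2.13 ]
panel -30 [-0.035  0.243 -0.143  0.    -1.184  2.653]
panel 0 None
panel 30 [-0.035  0.243 -0.143  0.    -1.184 -2.583]
panel 60 [-0.035  0.243 -0.143  0.    -1.184 -2.059]
panel 90 [-0.035  0.243 -0.143  0.    -1.184 -1.535]
panel 120 [-0.035  0.243 -0.143  0.    -1.184 -1.012]
panel 150 [-0.035  0.243 -0.143  0.    -1.184 -0.488]
wpanel 1.3417 [ 567.607 -211.044  229.708]
wplug 3.775 [453.183 249.752 229.953]
[317.687 212.306]
[317.407 215.968]
237 112
237 115
```

View pics/pair.png

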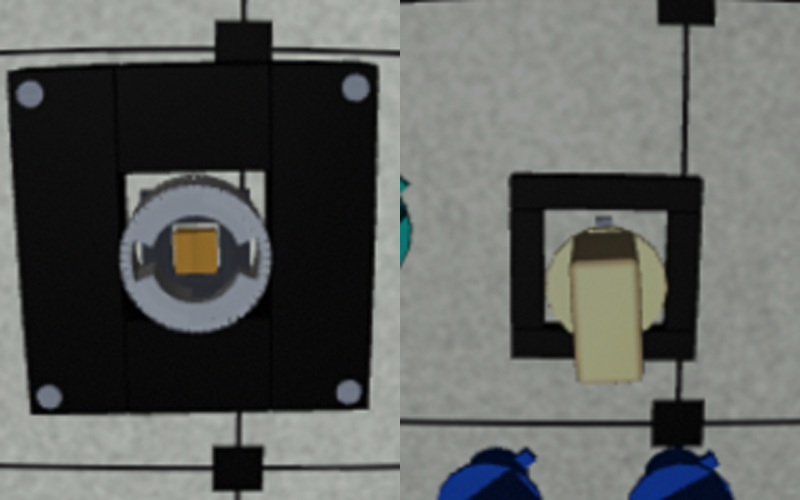

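The left crop shows the panel screws at crop (29,94), (355,88), (349,392) and (49,397), the socket ring centre at (195,256), and the slots at (137,258) and (252,256). The right crop shows the handle's top-face corners at (573,262), (640,260), (642,381) and (577,382).

```bash
python3 - <<'E'
from h import *
s=np.load('wpanel.npz');t=np.load('wplug.npz')
L=lambda u,v,z:pt('wrist',237+u/2.5,112+v/2.5,z,s)
P=lambda u,v,z:pt('wrist',237+(u-400)/2.5,115+v/2.5,z,t)
def an(d):return np.degrees(np.arctan2(d[1],d[0]))
S=[L(*c,40) for c in((29,94),(355,88),(349,392),(49,397))];print('screws',np.array(S),np.mean(S,0))
for i in range(4):d=S[(i+1)%4]-S[i];print(np.linalg.norm(d),an(d))
C=[L(*c,40) for c in((9,71),(378,66),(370,410),(32,414))];print('panel corners',np.mean(C,0),[(np.linalg.norm(C[(i+1)%4]-C[i]),an(C[(i+1)%4]-C[i])) for i in range(4)])
for z in(44,52,60):
  a,b=L(121,257,z),L(271,257,z);c,d=L(196,181,z),L(196,332,z);print(z,'rim dia',np.linalg.norm(a-b),np.linalg.norm(c-d),'ctr',(a+b)/2,(c+d)/2,'slot',an(L(252,256,z)-L(137,258,z)))
H=[P(*c,84) for c in((573,262),(640,260),(642,381),(577,382))];print('handle',np.mean(H,0),[(np.linalg.norm(H[(i+1)%4]-H[i]),an(H[(i+1)%4]-H[i])) for i in range(4)])
B=[P(*c,12) for c in((512,174),(701,178),(695,360),(512,358))];print('block',np.mean(B,0),[(np.linalg.norm(B[(i+1)%4]-B[i]),an(B[(i+1)%4]-B[i])) for i in range(4)])
a,b=P(546,288,38),P(667,288,38);print('flange',(a+b)/2,np.linalg.norm(a-b));print('lug',P(603,219,9))
# second view cross-check
print('scene handle top',[pt('scene',355+u/4.2,180+v/4.2,84) for u,v in((278,132),)], 'scene flange',pt('scene',355+266/4.2,180+207/4.2,38))
print('side socket',[pt('side',393,360,z) for z in(44,52,60)],'scene',[pt('scene',194,214,z) for z in(44,52,60)])
E
```

```text
screws [[ 631.861 -270.577   40.   ]
 [ 509.705 -272.848   40.   ]
 [ 506.804 -150.751   40.   ]
 [ 629.186 -148.42    40.   ]] [ 569.389 -210.649   40.   ]
122.17713660299772 -178.93457880994788
122.1320855290064 91.3610636925232
122.40401636211077 1.0910326594802817
122.18584046073741 -88.7454507975411
panel corners [ 568.682 -211.086   40.   ] [(np.float64(138.19380422248148), np.float64(-179.205138242627)), (np.float64(138.87402365701084), np.float64(91.49809301892697)), (np.float64(139.28007895771768), np.float64(0.7867284354960004)), (np.float64(138.84516845517547), np.float64(-88.95003867396909))]
44 rim dia 57.226035223152344 59.45003822765944 ctr [ 569.155 -208.135   44.   ] [ 569.152 -207.676   44.   ] slot -178.92213905499457
52 rim dia 55.89223303964116 58.0643998466557 ctr [ 569.135 -210.146   52.   ] [ 569.132 -209.697   52.   ] slot -178.92213905499457
60 rim dia 54.55843085613009 56.67876146565198 ctr [ 569.114 -212.156   60.   ] [ 569.111 -211.719   60.   ] slot -178.9221390549946
handle [472.071 252.371  84.   ] [(np.float64(22.649805646080626), np.float64(91.739960
[... 231 characters left out ...]
  12.   ] [(np.float64(77.49233402096752), np.float64(88.76704154138484)), (np.float64(79.68382574426164), np.float64(-0.17763717602576376)), (np.float64(79.37353449585353), np.float64(-90.72821614869828)), (np.float64(80.37058344536328), np.float64(178.47438220102762))]
flange [473.249 252.209  38.   ] 47.532227390307504
lug [451.874 250.937   9.   ]
scene handle top [array([477.001, 252.303,  84.   ])] scene flange [478.425 252.456  38.   ]
side socket [array([ 573.149, -208.218,   44.   ]), array([ 569.856, -212.066,   52.   ]), array([ 566.563, -215.913,   60.   ])] scene [array([ 563.903, -214.754,   44.   ]), array([ 572.534, -208.898,   52.   ]), array([ 581.165, -203.041,   60.   ])]
```

Measured positions agree with the given sizes (screw square 122 mm, handle 44 x 23, flange 47.5). The plug is at (472.5, 252.3), yaw 1.4°. The socket is at (569.2, -210.8), slot line 1.1°, with the rim at roughly z = 53. Next is the grasp.

```bash
python3 - <<'E'
from h import *
def st(l):
    s=bot.read_state();print(l,round(s['t'],2),s['tcp_pos'],s['contact_force'],s['moment'],round(s['width'],2));return s
q=quat(np.radians(-88.6));x,y=472.5,252.3
bot.move_gripper(60,force=45)
bot.move_ptp([x,y,120],q);st('above')
bot.line_to([x,y,45.5],velocity=100);bot.pause(.2);st('down')
bot.move_gripper(10,force=45);s=st('grip')
if s['width']>20:
    bot.line_to([x,y,75.5],velocity=60);st('lift')
    bot.line_to([x,y,180],velocity=150);bot.pause(.2);st('up')
    bot.move_ptp([569.2,-210.8,140],quat(np.radians(-88.9)));bot.pause(.4);s=st('panel')
    for n in('scene','side','wrist'): cv2.imwrite(f'pics/{n}2.png',bot.camera(n)[:,:,::-1])
    np.savez('hold',**{k:s[k] for k in('tcp_pos','eef_rot','contact_force','moment')})
    a=cv2.imread('pics/scene2.png');b=cv2.imread('pics/side2.png');o=[]
    for im,n in((a,'scene'),(b,'side')):
        p=proj(n,np.array([569,-211,85]));X,Y=int(p[0])-50,int(p[1])-65;print(n,X,Y);o.append(cv2.resize(im[Y:Y+130,X:X+100],(400,520),interpolation=cv2.INTER_CUBIC))
    cv2.imwrite('pics/hold.png',np.hstack(o))
E
```

```text
above 7.22 [472.55  252.361 120.084] [ 0.149  0.557 -0.643] [-0.145  0.039 -0.015] 59.78
down 8.31 [472.84  252.647  46.191] [ 0.087  0.115 -0.376] [-0.14   0.052  0.028] 59.49
grip 8.98 [472.477 252.287  45.482] [-0.51  -0.04  -0.489] [-0.143  0.111  0.033] 23.67
lift 9.63 [472.411 252.308  75.632] [-0.276  0.154 -0.567] [-0.11   0.064 -0.004] 23.64
up 10.68 [472.11  251.928 178.931] [-0.095 -0.59  -1.716] [-0.072  0.066  0.003] 23.97
panel 12.82 [ 569.336 -210.409  140.066] [ 0.395  1.309 -2.334] [-0.165  0.039 -0.002] 23.81
scene 141 135
side 344 280
```

View pics/hold.png

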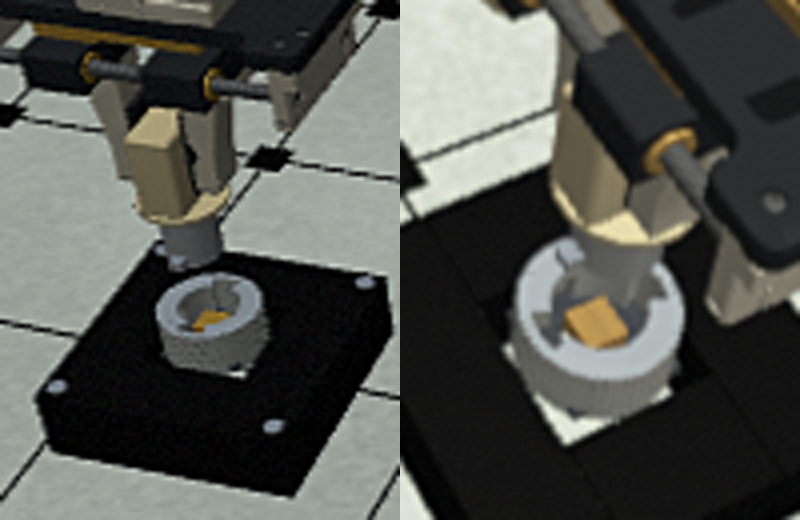

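View pics/wrist2.png

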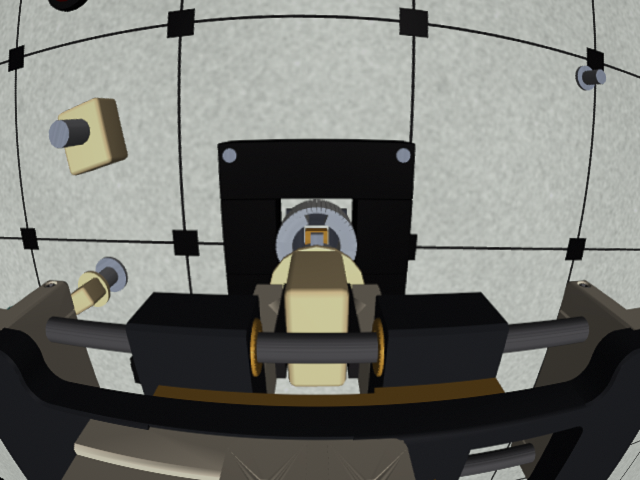

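The plug is held upright over the socket. In the scene crop its flange centre is at about (183,203) and the rim centre at (211,301). In the side crop they are at about (624,205) and (598,306).

```bash
python3 - <<'E'
from h import *
from scipy.optimize import least_squares
ob={'fl':((141+183/4,135+203/4),(344+224/4,280+205/4)),'rim':((141+211/4,135+301/4),(344+198/4,280+306/4))}
for k,(a,b) in ob.items():
    r=least_squares(lambda P:np.r_[proj('scene',P)-a,proj('side',P)-b],[569,-211,80]);print(k,r.x,r.fun)
P=np.array([569.3,-210.4,140-45.5+38]);print(proj('scene',P),ob['fl'][0],proj('side',P),ob['fl'][1])
for z in(44,50,56,60):print(z,proj('scene',[569.2,-210.8,z]),ob['rim'][0],proj('side',[569.2,-210.8,z]),ob['rim'][1])
E
```

```text
fl [ 569.681 -214.192  121.91 ] [-0.422  0.165 -0.251 -0.111]
rim [ 569.948 -210.797   59.132] [-0.592  0.226 -0.365 -0.158]
[187.151 181.817] (186.75, 185.75) [398.859 323.912] (400.0, 331.25)
44 [194.551 215.82 ] (193.75, 210.25) [391.475 362.598] (393.5, 356.5)
50 [194.065 213.629] (193.75, 210.25) [391.938 360.223] (393.5, 356.5)
56 [193.575 211.422] (193.75, 210.25) [392.406 357.817] (393.5, 356.5)
60 [193.247 209.941] (193.75, 210.25) [392.722 356.196] (393.5, 356.5)
```

The flange reading is 8–10 mm lower than expected, so the plug may have slipped or tilted. I check by overlaying the expected plug outline.

```bash
python3 - <<'E'
from h import *
th=np.linspace(0,2*np.pi,60);o=[]
a0=np.radians(1.1);ex=np.array([np.cos(a0),np.sin(a0),0]);ey=np.array([-ex[1],ex[0],0])
def circ(r,z,c=(569.3,-210.4)):return [np.array([c[0]+r*np.cos(t),c[1]+r*np.sin(t),z]) for t in th]
n=94.5
box=lambda z:[np.array([569.3,-210.4,z])+i*23*ex+j*12*ey for i,j in((1,1),(-1,1),(-1,-1),(1,-1),(1,1))]
for nm,X,Y in(('scene',136,135),('side',344,275)):
    im=cv2.imread(f'pics/{nm}2.png')[Y:Y+105,X:X+100];im=cv2.resize(im,(800//2,420),interpolation=cv2.INTER_CUBIC) if 0 else cv2.resize(im,None,fx=4,fy=4,interpolation=cv2.INTER_CUBIC)
    im2=im.copy()
    for pts,col in((circ(24,n+38),(0,0,255)),(circ(24,n+34),(0,0,255)),(circ(12.5,n),(0,255,0)),(box(n+84),(255,0,0)),(circ(27,58,(569.2,-210.8)),(255,255,0))):
        p=np.array([(proj(nm,q)-[X,Y]+.5)*4 for q in pts]);cv2.polylines(im2,[p.astype(int)],False,col,1)
    o.append(im2)
cv2.imwrite('pics/ov.png',np.hstack(o))
E
```

```text
(no output)
```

View pics/ov.png

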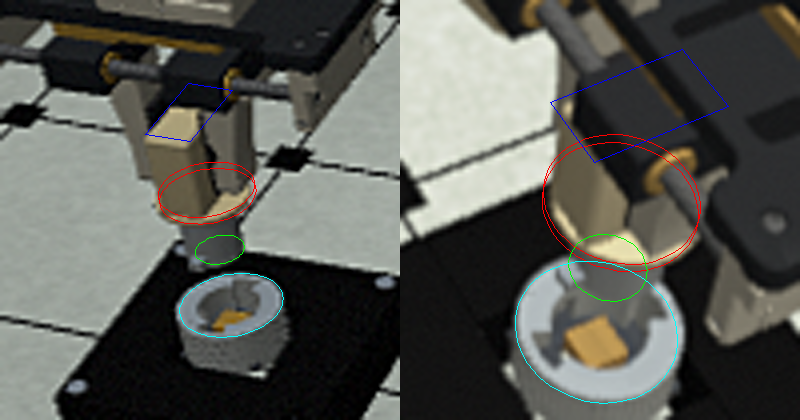

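The flange fits the overlay, but the lugs seem shifted. I raise the plug clear of the socket and overlay the whole outline in all three views.

```bash
cat >> h.py <<'E'
def model(tcp,yaw,off=45.5,tilt=(0,0),dx=0):
    "plug polylines; tilt (about plug x, about plug y) rotating about the grasp point"
    M=R.from_euler('z',yaw).as_matrix()@R.from_euler('xy',tilt).as_matrix()
    th=np.linspace(0,2*np.pi,48);C=lambda r,z:np.c_[r*np.cos(th),r*np.sin(th),0*th+z]
    bx=lambda w,h,z,c=0:np.array([[c+i*w/2,j*h/2,z] for i,j in((1,1),(-1,1),(-1,-1),(1,-1),(1,1))])
    pl=[C(24,38),C(24,34),C(12.5,0),C(15,3),bx(46,24,84),bx(46,24,38)]+[bx(6,7,z,c) for z in(4,9) for c in(18,-18)]
    g=np.array([0,0,off+19])
    return [ (p+[dx,0,0]-g)@M.T+np.asarray(tcp)+[0,0,19] for p in pl]
def draw(im,nm,pls,X,Y,f,st=None,col=(0,0,255)):
    for p in pls:
        q=np.array([(proj(nm,v,st)-[X,Y]+.5)*f for v in p]);cv2.polylines(im,[q.astype(int)],False,col,1)
E
python3 - <<'E'
from h import *
bot.line_to([569.2,-210.8,185],velocity=150);bot.pause(.3)
s=bot.read_state();np.savez('hold2',tcp_pos=s['tcp_pos'],eef_rot=s['eef_rot']);print(s['t'],s['tcp_pos'],R.from_quat(s['eef_rot']).as_matrix(),s['contact_force'],s['moment'])
pls=model(s['tcp_pos'],np.radians(1.1));o=[]
for n in('scene','side','wrist'):
    im=bot.camera(n)[:,:,::-1];cv2.imwrite(f'pics/{n}3.png',im)
    c=proj(n,s['tcp_pos']+[0,0,-15],s);f=5 if n!='wrist' else 2.5;w,h=int(400/f),int(300/f)
    X,Y=int(c[0])-w//2,int(c[1])-h//2;X=max(X,0);Y=min(max(Y,0),480-h)
    k=cv2.resize(im[Y:Y+h,X:X+w],(400,300),interpolation=cv2.INTER_CUBIC);d=k.copy();draw(d,n,pls,X,Y,f,s);o+=[(k,d)]
    print(n,X,Y,f)
cv2.imwrite('pics/ov3.png',np.vstack([np.hstack([o[0][1],o[1][1]]),np.hstack([o[1][0],o[2][1]])]))
E
```

```text
13.7167 [ 568.775 -210.763  184.174] [[ 1.     0.019 -0.001]
 [ 0.019 -1.     0.   ]
 [-0.001 -0.    -1.   ]] [-0.594 -0.061 -0.663] [-0.103  0.057 -0.042]
scene 143 136 5
side 362 275 5
wrist 236 226 2.5
```

View pics/ov3.png

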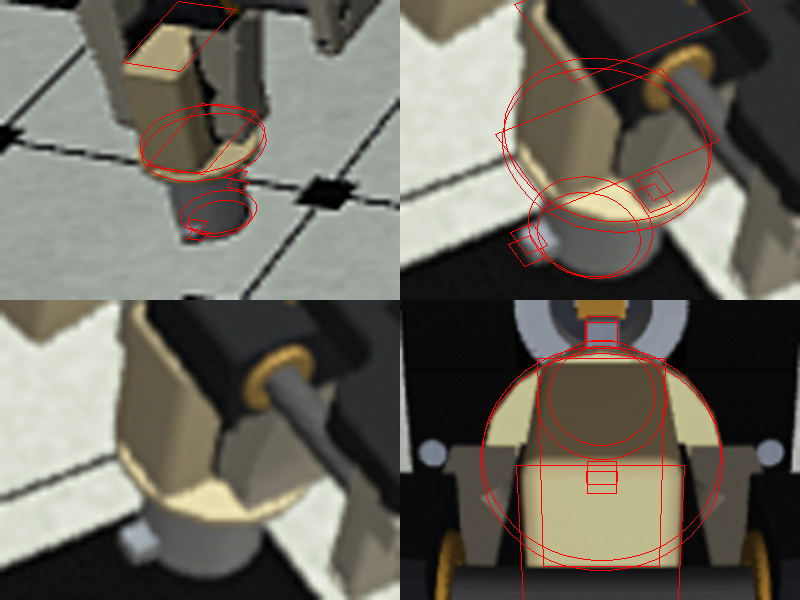

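In all three views the plug is upright, with the lug and flange where expected. There is only a slight offset of +1 to 1.5 mm in x inside the grip (wrist handle edge at 460 against 465 predicted, side flange about 10 px right). I shift the TCP by -1 mm in x and feel my way down.

```bash
cat >> h.py <<'E'
def force(F0,n=4,dt=.02):
    f=[];p=[]
    for _ in range(n):
        bot.pause(dt);s=bot.read_state();f.append(s['contact_force']);p.append(s['tcp_pos'])
    return np.mean(f,0)-F0,np.mean(p,0),s
E
python3 - <<'E'
from h import *
x,y=568.2,-210.8
bot.line_to([x,y,112],velocity=120);bot.pause(.3)
F0,_,s=force(0,10);np.save('F0',F0);M0=s['moment'];print('tare',F0,s['tcp_pos'],s['t'])
z=112
while z>80:
    z-=1 if z<107 else 2.5
    bot.line_to([x,y,z],velocity=25);f,p,s=force(F0,3)
    print(round(s['t'],2),z,p,f,s['moment']-M0)
    if f[2]>3.5 or np.hypot(*f[:2])>3: break
E
```

```text
tare [ 0.394  0.035 -1.802] [ 568.272 -210.813  112.231] 15.0917
15.39 109.5 [ 568.062 -210.785  109.282] [-0.527 -0.268  0.231] [ 0.029 -0.038  0.076]
15.69 107.0 [ 568.099 -210.788  106.82 ] [-0.682  0.384  0.316] [-0.037 -0.027  0.025]
15.99 104.5 [ 568.108 -210.792  104.358] [-0.934 -0.17  -0.077] [-0.039 -0.015  0.063]
16.29 103.5 [ 568.19  -210.787  103.481] [-0.272  0.239  0.766] [-0.019 -0.038  0.083]
16.59 102.5 [ 568.159 -210.796  102.45 ] [-0.542  0.668 -0.054] [ 0.014 -0.025  0.016]
16.89 101.5 [ 568.174 -210.788  101.447] [-0.003  0.195  0.198] [-0.001 -0.11   0.05 ]
17.19 100.5 [ 568.175 -210.796  100.446] [-0.353 -0.358 -0.111] [0.091 0.033 0.079]
17.49 99.5 [ 568.149 -210.798   99.443] [ 0.317  0.117 -0.114] [ 0.028 -0.008  0.043]
17.79 98.5 [ 568.164 -210.801   98.443] [-0.16  -0.092  0.17 ] [ 0.008 -0.099  0.075]
18.09 97.5 [ 568.171 -210.791   97.442] [-0.176  0.773  0.296] [ 0.014 -0.043  0.075]
18.39 96.5 [ 568.151 -210.79    96.426] [-0.322  0.369  0.107] [-0.004 -0.002  0.043]
18.69 95.5 [ 568.231 -210.788   95.491] [-0.822 -0.301  0.318] [ 0.071 -0.043  0.05 ]
18.99 94.5 [ 568.275 -210.811   94.937] [-2.312  0.929  5.712] [0.467 0.685 0.014]
```

```bash
python3 - <<'E'
from h import *
F0=np.load('F0.npy');x,y=567.6,-210.6;z=94.7
for z in(94.7,94.0,93.5,93.0):
    bot.line_to([x,y,z],velocity=10);f,p,s=force(F0,4);print(round(s['t'],2),z,p,f,s['moment'])
    if f[2]>11 or np.hypot(*f[:2])>6: break
E
```

```text
19.31 94.7 [ 568.156 -210.761   95.097] [-0.104 -0.443  5.96 ] [-0.284 -0.04  -0.019]
19.62 94.0 [ 568.114 -210.745   94.262] [ 0.493 -0.892  6.365] [-0.538 -0.395 -0.05 ]
19.94 93.5 [ 568.097 -210.735   93.762] [ 1.223 -0.908  6.571] [-0.741 -0.678  0.022]
20.26 93.0 [ 568.076 -210.745   93.265] [ 0.986 -1.485  7.283] [-0.68  -0.695 -0.043]
```

This is the pad: the force plateaus at 6 to 7 N, rising 0.7 N/mm, with contact at TCP z of about 95.2 (rim about 59.7). Next is the push to 10 mm depth.

```bash
python3 - <<'E'
from h import *
F0=np.load('F0.npy');x,y=567.95,-210.8
for z in(91,89,87,86,85.4,84.9):
    bot.line_to([x,y,z],velocity=12);f,p,s=force(F0,4);print(round(s['t'],2),z,p,f,s['moment'])
    if f[2]>14.2 or np.hypot(*f[:2])>5: break
    x+=np.clip(.2*f[0],-.3,.3);y+=np.clip(.2*f[1],-.3,.3)
print(x,y)
E
```

```text
20.64 91 [ 568.145 -210.776   91.271] [ 0.445 -0.289  8.825] [-0.308 -0.282  0.01 ]
21.02 89 [ 568.17  -210.786   89.406] [-0.173 -0.123  9.247] [-0.016 -0.069 -0.01 ]
21.41 87 [ 568.175 -210.802   87.586] [-0.411  0.352 11.078] [ 0.079  0.115 -0.019]
21.73 86 [ 568.176 -210.783   86.722] [-1.052  0.585 11.713] [ 0.03   0.109 -0.03 ]
22.04 85.4 [ 568.16  -210.766   86.271] [-0.241 -0.112 12.04 ] [-0.132  0.026 -0.053]
22.36 84.9 [ 568.149 -210.765   85.809] [-0.864  0.035 12.169] [-0.089  0.081 -0.048]
567.4911081015489 -210.71019048012533
```

```bash
python3 - <<'E'
from h import *
F0=np.load('F0.npy')
tx,ty=567.9,-210.75;d=1.0;b=np.radians(1.1);S=np.array([tx+d*np.cos(b),ty+d*np.sin(b)])
bot.line_to([tx,ty,84.2],velocity=12);f,p,s=force(F0,4);print(round(s['t'],2),p,f,s['moment'])
cor=np.zeros(2)
if f[2]<14.5:
  for th in range(10,81,10):
    c=b-np.radians(th);T=S-d*np.array([np.cos(c),np.sin(c)])+cor
    bot.line_to([*T,84.2],velocity=20,ori=quat(np.radians(-88.9-th)));f,p,s=force(F0,3)
    y=R.from_quat(s['eef_rot']).as_matrix()[:,1];a=np.degrees(np.arctan2(y[1],y[0]))
    print(th,round(s['t'],2),p,f,s['moment'],'yaw',a+88.9)
    if np.hypot(*f[:2])>6 or f[2]>16 or abs(s['moment'][2])>.4: print('STOP');break
    cor+=np.clip(.1*f[:2],-.2,.2)
E
```

```text
22.68 [ 568.187 -210.783   85.09 ] [-1.292  0.    12.452] [ 0.064  0.254 -0.011]
10 23.05 [ 568.284 -210.63    85.136] [-0.533 -0.496 12.718] [-0.05   0.205 -0.05 ] yaw -9.989065863404605
20 23.43 [ 568.357 -210.538   85.181] [-0.426 -0.168 12.933] [-0.075  0.159 -0.021] yaw -19.987798228189135
30 23.8 [ 568.422 -210.396   85.198] [-1.298  0.058 12.51 ] [-0.086  0.151  0.008] yaw -29.98703397447845
40 24.18 [ 568.428 -210.269   85.206] [-0.784 -0.079 12.833] [ 0.035  0.044 -0.037] yaw -39.99030078963665
50 24.55 [ 568.482 -210.148   85.216] [-0.907  0.32  12.591] [ 0.012  0.05  -0.042] yaw -49.98567633147999
60 24.93 [ 568.548 -210.011   85.211] [-0.75  -0.497 12.916] [-0.007  0.084 -0.007] yaw -59.98907864872422
70 25.3 [ 568.622 -209.975   85.2  ] [-0.742  0.146 12.916] [ 0.053  0.074 -0.028] yaw -69.99098354801018
80 25.68 [ 568.705 -209.907   85.202] [-0.818  0.093 12.65 ] [ 0.038  0.038 -0.034] yaw -79.9884317844434
```

The twist went smoothly to 80°. Now I raise slowly with the spring until the pocket takes the load.

```bash
python3 - <<'E'
from h import *
F0=np.load('F0.npy');s=bot.read_state();x,y=s['tcp_pos'][:2]
for z in(86,87.5,88.5,89.2,89.7,90.2,90.7,91.0):
    bot.line_to([x,y,z],velocity=10);f,p,s=force(F0,4);print(round(s['t'],2),z,p,f,s['moment'])
    if f[2]<1.5: break
n='lk'
o=[]
for n in('scene','side'):
    im=bot.camera(n)[:,:,::-1];c=proj(n,np.array([569,-211,80]));X,Y=int(c[0])-40,int(c[1])-50;o.append(cv2.resize(im[Y:Y+100,X:X+80],(400,500),interpolation=cv2.INTER_CUBIC))
cv2.imwrite('pics/lk.png',np.hstack(o))
E
```

```text
26.08 86 [ 568.761 -209.933   86.688] [-1.093  0.176 11.538] [ 0.082  0.322 -0.031]
26.45 87.5 [ 568.766 -209.912   88.084] [-0.824  0.224 11.001] [ 0.044  0.089 -0.008]
26.77 88.5 [ 568.753 -209.911   88.994] [-0.654  0.241 10.576] [-0.087 -0.015 -0.07 ]
27.08 89.2 [ 568.767 -209.909   89.625] [-0.596 -0.475  9.368] [-0.107 -0.031 -0.021]
27.4 89.7 [ 568.749 -209.912   90.079] [-0.342 -0.417  9.223] [-0.143 -0.094 -0.013]
27.72 90.2 [ 568.747 -209.899   90.434] [ 0.162 -1.007  8.346] [-0.203 -0.188 -0.064]
28.03 90.7 [ 568.728 -209.892   90.498] [ 1.943 -1.462  3.946] [-0.516 -0.821 -0.006]
28.35 91.0 [ 568.705 -209.877   90.577] [ 3.592 -2.226 -1.384] [-0.856 -1.672 -0.108]
```

View pics/lk.png

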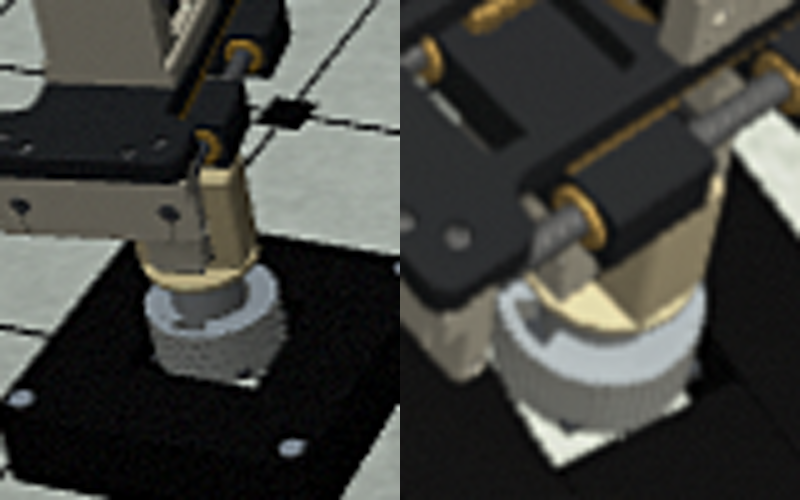

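It stopped hard at TCP 90.5, 4.7 mm below pad contact. That is the locked height (the lip alone would stop it at 86). The picture agrees, with the nose deep in the socket and the flange level. Next I release, withdraw and check.

```bash
python3 - <<'E'
from h import *
F0=np.load('F0.npy');s=bot.read_state();x,y=568.9,-209.95
bot.line_to([x,y,90.4],velocity=10);f,p,s=force(F0,4);print(p,f)
bot.move_gripper(50);bot.pause(.4);s=bot.read_state();print(s['t'],s['width'],s['contact_force'])
bot.line_to([x,y,150],velocity=60);bot.line_to([x,y,250],velocity=150);bot.pause(.3)
s=bot.read_state();print(s['t'],s['tcp_pos'],s['contact_force'])
ox=[]
# expected locked plug: nose at rim-15 = 44.7, x-axis yaw 1.1-80 deg
pls=model([569.1,-210.8,44.7+45.5],np.radians(1.1-80))
for n in('scene','side'):
    im=bot.camera(n)[:,:,::-1].copy();cv2.imwrite(f'pics/{n}9.png',im);c=proj(n,np.array([569,-211,80]));X,Y=int(c[0])-40,int(c[1])-50;k=cv2.resize(im[Y:Y+100,X:X+80],(400,500),interpolation=cv2.INTER_CUBIC);draw(k,n,pls[4:6]+pls[:1],X,Y,5);ox.append(k)
cv2.imwrite('pics/fin.png',np.hstack(ox))
E
```

```text
[ 568.74  -209.9     90.526] [ 1.231 -1.062  2.625]
29.85 49.94189813612456 [-0.054  0.528 -0.026]
32.1083 [ 568.665 -209.898  249.242] [-0.307  0.011 -0.132]
```

View pics/fin.png

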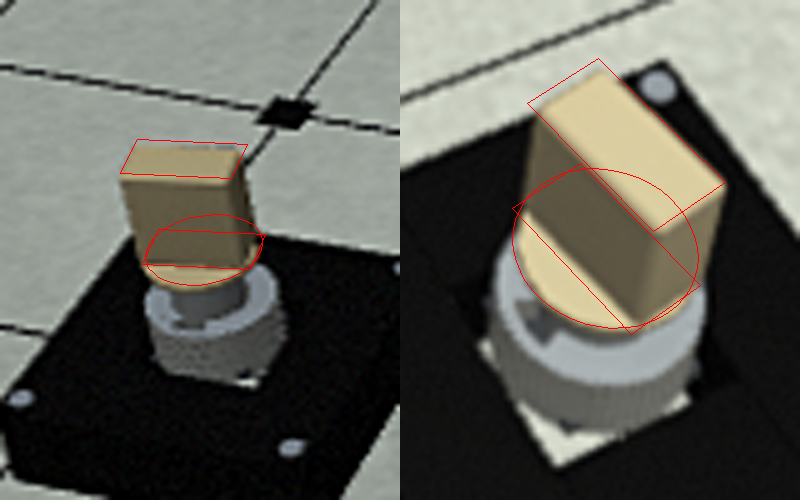

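View pics/scene9.png

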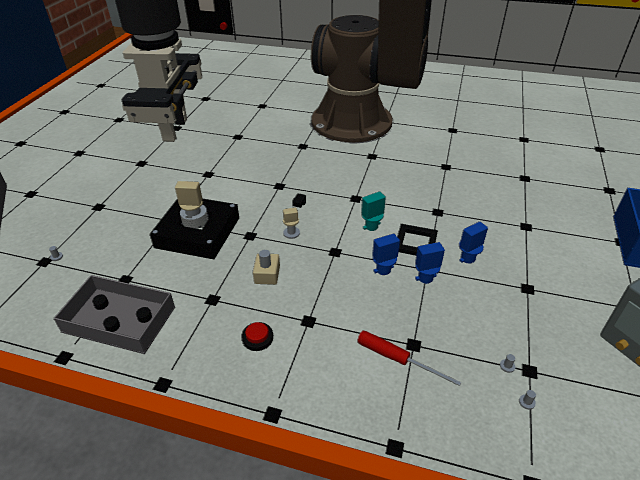

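The plug stands upright in the socket, and its angle and height match the locked overlay to about 1–2 mm. The other things are where they were, at the same pixels as in the first picture. Handing in.

```bash
python3 -c "
from plant import bot
print(bot.close_job(),bot.read_state()['t'])"
```

```text
the job is handed in; nothing more can be done
the job is handed in; nothing more can be done
```

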